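# Fish the flowmeter out of its boarded transit crate

### The job

The long flowmeter lies in the shallow wooden crate with both ends caught under the boards, and it is longer than the opening between them. Slide it lengthwise, tilt one end up through the opening and draw it out diagonally without forcing it against the wood, then hold it roughly level in the gripper, a good hand's breadth (100 mm) above the crate's top boards. Finish while still holding it there, still and touching nothing but the gripper; leave the pump, the filter cassette and the wrench where they are.

Things in the scene. Friction and masses are not known exactly. Their poses are not given: they have to be found in the camera images.
- crate: Shallow plywood crate fixed to the deck, 180 (x) x 390 (y) x 66 mm high; y runs along its length, z up. Origin: centre of its underside, on the work surface. Floor 6 mm thick, walls 10 mm, so inside 160 (x) x 370 (y) mm, and 50 mm high from floor to underside of the boards that cover both ends.
- crate_opening (a point): Centre of the crate's only opening, level with the top face (66 mm above the work surface), same axes as the crate. The opening lies between the two 10 mm thick top boards: 190 mm along y (-95 to +95 mm), 160 mm wide. Each board covers the inside for 90 mm at its end.
- flowmeter: Loose white bar with a glass scale strip on top and brass fittings on both ends, about 0.22 kg, balanced at its middle. 260 mm long along its y: bar 26 wide (x), 24 high (z), 224 mm long, plus an 18 mm long, 20 mm diameter fitting at each end. Origin: centre of the underside. Starts flat on the crate's floor, scale up, nearly along the crate's y, both ends under the boards.
- flowmeter_end_a (a point): Tip of the flowmeter's fitting at its +y end, on the centre line (130 mm from the middle, 12 mm above the underside). To come out, the bar must first slide until its middle is about 45 mm from the crate's middle, towards either end of the crate (55 mm meets the end wall); its other end is then inside the opening and can be raised.
- flowmeter_end_b (a point): Tip of the flowmeter's fitting at its -y end, on the centre line, 130 mm from the middle. With its low end on the floor about 8 mm from the end wall the bar can tilt about 16 degrees before it meets the board's edge above it; at that slant its raised end passes over the opposite board when the bar is drawn out along its own length.
- pump: Bystander: black air sampling pump, 50 x 75 x 85 mm with two short stubs on top (97 mm high in all), standing on the deck to the left of the crate as the robot sees it. Origin: centre of its underside.
- cassette: Bystander: small round grey filter cassette, 39 mm diameter, 52 mm high, standing on the deck beyond the crate. Origin: centre of its underside.
- wrench: Bystander: steel wrench, 170 mm long, lying flat on the deck to the right of the crate as the robot sees it. Origin: on its underside, near its middle.

How it is judged:
On the way:
1. the flowmeter slants through the opening: one end is up above the top boards while the other is still down inside the crate (((height (world z) of flowmeter_end_a above 0.075 m and height (world z) of flowmeter_end_b below 0.056 m and horizontal distance between flowmeter_end_b and crate below 0.2 m) or (height (world z) of flowmeter_end_b above 0.075 m and height (world z) of flowmeter_end_a below 0.056 m and horizontal distance between flowmeter_end_a and crate below 0.2 m))), for 0.1 s.
At the end, for the whole second after the job is handed in: Gripper holding the flowmeter still (under 30 mm/s), within 15 degrees of level, both end tips at least 70 mm above the crate's top (136 mm above the deck), touching neither crate nor bystanders; pump, cassette and wrench within 30 mm of where they stood (height (world z) of each of flowmeter_end_a, flowmeter_end_b above 0.136 m and angle between flowmeter's own y axis and vertical between 1.31 and 1.83 rad and contact force between flowmeter and the fingers above 1 N and contact force between flowmeter and crate below 0.1 N and contact force between flowmeter and pump below 0.1 N and contact force between flowmeter and cassette below 0.1 N and contact force between flowmeter and wrench below 0.1 N and linear speed of flowmeter below 0.03 m/s and distance of each of pump, cassette, wrench from where it was at the start of the episode below 0.03 m); the arm keeps its last pose, push and grip.
It fails at once if the flowmeter is forced against the crate (over 40 N) (contact force between flowmeter and crate above 40 N).
It fails at once if the pump, cassette or wrench is pushed away (over 30 mm) (distance of any of pump, cassette, wrench from where it was at the start of the episode above 0.03 m).
It also fails if it takes over 42 s, if anything falls off the work surface, if the arm or the gripper's body presses on something with over 40 N, if the wrist force passes 120 N, or if a joint passes its speed limit or range.

### The arm

A 6-joint arm with a two-finger parallel gripper is mounted at the origin on the work surface. World frame = base frame: x ahead of the robot, y to its left, z up, the work surface at z = 0. Lengths are in m, angles in rad, forces in N, time in s.
With the tool pointing down it reaches from about 0.35 to 0.975 m from the base axis. Payload 4.9 kg.
Tool frame: the origin (TCP) lies at the very end of the fingers, on their centre line; the grasp point (between the pads) lies 19 mm behind it (grasp_offset is the distance from the TCP to the grasp point, in m); x points along the fingers, y is the direction in which the jaws open and shut, and the axes are right-handed (so a half turn about x gives the same grasp; the last joint's range is limited). The gripper opens to 85 mm and grips with 20 to 120 N. Pads are 22 mm wide; open, the fingers measure 114 mm over their backs; the gripper's body (76 mm by 85 mm) begins 54 mm behind the grasp point. The pads swing forward as they close: fully open they stand 13 mm farther back than shut.
Start: joints at [-1.317, 0.053, 1.613, -0, 1.476, -0.119], TCP at [0.228, -0.582, 0.197] pointing down, gripper open.
Joint ranges: [-3.01, 3.01], [-1.01, 2.22], [0.06, 2.58], [-1.02, 4.17], [0.09, 2.62], [-3.14, 3.14]. Speed limits (rad/s): [2.57, 2.57, 3.14, 3.14, 3.14, 3.14].

### API

Orientations are given as a rotation vector (axis times angle).
In Python, from station import get_obs, get_image, camera_model, finish_job, grasp_offset gives the robot as it stands.
- The arm moves only by the shell command python3 -m crank 'ROWS' [OPENING] [FORCE]. ROWS is JSON, a list that holds one entry, the list of rows, each a list of 4 numbers: the shift along the world's x, y, z in m, then the turn about the world's z in degrees. In form: [[[dx, dy, dz, turn], ...]]. A call has 1 to 5 rows; each row is the pose to reach, as a shift and turn from the pose commanded when the call began; what a row does not reach only later rows make up. A row lasts 1/12 s, in which the tool goes at most 41.7 mm and 7.16 degrees, less where a joint would pass 70% of its speed; a pose out of reach is approached as far as the arm can. A call with a gripper value outside its range is refused whole. OPENING is the opening, from 0 (shut) to 1 (fully open), set as the call begins (- or left out, the last holds). The fingers move at their own pace and stop on an object; FORCE is the grip in N (left out, the last holds). Time passes only in rows, so rows that repeat a pose let the fingers close. It gives the time, the measured TCP pose, the force and the opening at its end, in the units of the state.
- get_obs(): the state, without advancing time (a new reading comes with each control period).
- get_image(name): name is "side" or "top" or "wrist"; returns (picture, depth): 420x560x3 uint8, red, green, blue; 420x560 float32, m along the optical axis (not along the pixel's ray), 0 where there is no reading.
- camera_model(name): a dict with "fx", "fy", "cx", "cy" (pixels), "xyz" and "attitude" of the camera in the world. Camera axes: x right, y down, z forward; pixel columns grow to the right and rows downward; lengths in m; the calibration is good to about 2 mm. A picture is of the moment at which its call begins: read the wrist's pose just before it. camera_model takes no time and is no camera call; for the wrist camera it gives the pose at the moment of the call.
- finish_job(): hands the job in, once; it reports no verdict.
The state is a dict: "t": time; "q": joint angles; "dq": joint speeds; "effort": joint torques, N m; "tool_pos": TCP position; "tool_rot": TCP orientation; "contact_force": force on the tool from outside, world axes, zero at the start; "wrist_torque": the same for the moment, N m; "opening": finger opening in m.
Only numpy, scipy, OpenCV 4.12 (cv2) and the standard library are available. Lean on these libraries where they do the work, as an engineer would, in place of code of your own. Each camera call takes 0.05 s, during which the arm holds its last target.

## Working session

There is one attempt and no reset: what is moved stays moved. The work goes in short steps, Python scripts to look and compute and a shell command to move; the robot and the scene stay as the last step left them, time stands still between calls to the robot, and variables do not carry over. Pictures are saved under pics/ and viewed, and the job is handed in when it is done.

```bash
mkdir -p pics; ls; python3 - <<'E'
from station import *
import cv2,numpy as np
o=get_obs(); print({k:np.round(v,4).tolist() for k,v in o.items()}, grasp_offset if not callable(grasp_offset) else grasp_offset())
for n in ["top","side"]:
    m=camera_model(n); print(n,m)
    im,d=get_image(n); np.savez(f"{n}0.npz",im=im,d=d); cv2.imwrite(f"pics/{n}0.png",im[:,:,::-1])
print(get_obs()['t'])
E
```

```text
pics
{'t': 0.0, 'q': [-1.317, 0.0534, 1.6143, -0.0, 1.476, -0.119], 'dq': [0.002, 0.0005, -0.0004, 0.0009, -0.0013, -0.0004], 'effort': [-0.0011, -39.368, -37.0177, -0.0003, 0.007, -0.0], 'tool_pos': [0.2275, -0.5814, 0.1962], 'tool_rot': [2.0184, 0.3828, -2.0187], 'contact_force': [0.0053, 0.1341, 0.9098], 'wrist_torque': [-0.0019, 0.0118, 0.026], 'opening': 0.0854} 0.0187
top {'fx': 529.8467115974604, 'fy': 529.8467115974604, 'cx': 288.4277261718478, 'cy': 208.51888385751454, 'xyz': array([ 0.42260454, -0.01263688,  1.4720309 ]), 'attitude': array([-2.15940883,  2.12963906, -0.13234775])}
side {'fx': 541.9695143798969, 'fy': 541.9695143798969, 'cx': 273.8724130612113, 'cy': 211.52019485475748, 'xyz': array([0.46495206, 1.07980087, 1.15252082]), 'attitude': array([-0.20197262,  2.84723283, -1.17902889])}
0.1
```

View pics/top0.png

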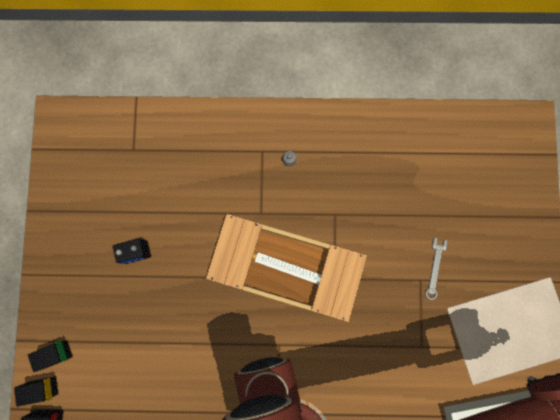

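View pics/side0.png

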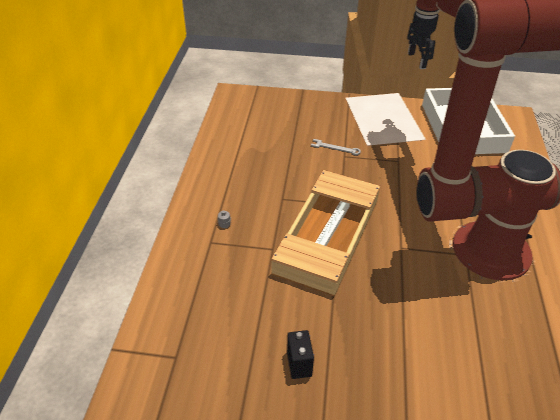

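```bash
cat > h.py <<'E'
from station import *
import cv2,numpy as np
from scipy.spatial.transform import Rotation as R
def cloud(m,d):
    v,u=np.mgrid[0:d.shape[0],0:d.shape[1]]
    p=np.stack([(u-m['cx'])/m['fx']*d,(v-m['cy'])/m['fy']*d,d],-1)
    return p@R.from_rotvec(m['attitude']).as_matrix().T+m['xyz']
def rect(xy):
    (c,s,a)=cv2.minAreaRect((xy*1000).astype(np.float32))
    b=cv2.boxPoints((c,s,a)); e=[b[1]-b[0],b[2]-b[1]]; l=max(e,key=np.linalg.norm)
    if l[1]<0:l=-l
    return np.round(c,1),np.round(s,1),round(float(np.degrees(np.arctan2(l[1],l[0])))-90,2)  # yaw of y-axis
E
python3 - <<'E'
from h import *
for n in ["top","side"]:
    z=np.load(n+"0.npz"); im,d=z['im'],z['d']; m=camera_model(n); P=cloud(m,d)
    roi=(P[...,0]>.2)&(P[...,0]<.75)&(abs(P[...,1])<.28)&(d>0)
    k=(roi&(P[...,2]>.058)&(P[...,2]<.075)).astype(np.uint8)
    k=cv2.morphologyEx(k,cv2.MORPH_OPEN,np.ones((2,2),np.uint8))
    nn,lab,st,_=cv2.connectedComponentsWithStats(k)
    print(n,[tuple(s) for s in st[1:] if s[4]>100], "deck z",np.median(P[...,2][roi]))
    for i in range(1,nn):
        if st[i,4]>100: print(rect(P[lab==i][:,:2]),np.median(P[lab==i][:,2]))
    print('all',rect(P[k>0][:,:2]))
    hsv=cv2.cvtColor(im,cv2.COLOR_RGB2HSV)
    w=roi&(hsv[...,1]<60)&(hsv[...,2]>110)&(P[...,2]>.01)&(P[...,2]<.05)&(P[...,0]>.35)
    w=cv2.morphologyEx(w.astype(np.uint8),cv2.MORPH_CLOSE,np.ones((3,3),np.uint8))
    nn,lab,st,_=cv2.connectedComponentsWithStats(w)
    for i in range(1,nn):
        if st[i,4]>40: print('white',st[i],rect(P[lab==i][:,:2]),np.percentile(P[lab==i][:,2],[5,50,95]))
    t=cv2.resize(im[195:335,190:380] if n=="top" else im[160:300,250:400],None,fx=4,fy=4,interpolation=cv2.INTER_CUBIC)
    cv2.imwrite(f"pics/{n}z.png",t[:,:,::-1])
E
```

```text
top [(np.int32(208), np.int32(215), np.int32(55), np.int32(75), np.int32(2540)), (np.int32(313), np.int32(246), np.int32(55), np.int32(77), np.int32(2624))] deck z 0.0017476829400617788
(array([480.2,  91.6]), array([232.2, 182.7]), -15.92) 0.06565937792273102
(array([ 427.1, -103.9]), array([173.7, 187.5]), 74.67) 0.06585087913060139
all (array([457.9,   8.3]), array([406.5, 187.5]), -15.33)
white [255 253  66  31 659] (array([451.9,  10.3]), array([185.2,  40.9]), -18.67) [0.02434723 0.0303413  0.03527114]
side [(np.int32(312), np.int32(171), np.int32(68), np.int32(38), np.int32(1452)), (np.int32(272), np.int32(235), np.int32(78), np.int32(48), np.int32(2093))] deck z 0.0013423915092738437
(array([483. , 417.5]), array([1311.3,  190.9]), -6.73) 0.06448738756009409
(array([528.2, 581.6]), array([985.2, 195.5]), -3.99) 0.06468703579267143
all (array([506.3, 414.7]), array([1311.3,  237.9]), -6.73)
white [315 201  34  45 486] (array([474.3, 485.1]), array([1187.2,   76.6]), -2.79) [0.0161912 0.0285526 0.0328844]
```

View pics/topz.png

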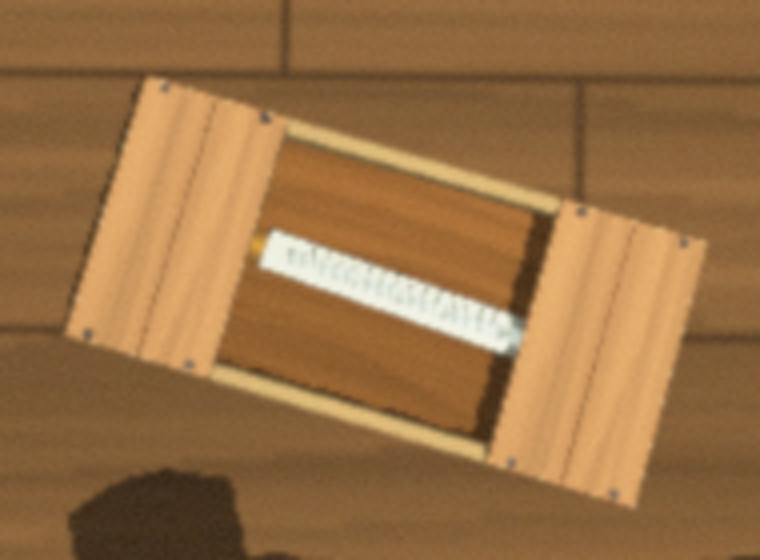

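```bash
cat >> h.py <<'E'
def ray(m,uv,z):
    uv=np.atleast_2d(np.array(uv,float))
    d=np.c_[(uv-[m['cx'],m['cy']])/[m['fx'],m['fy']],np.ones(len(uv))]@R.from_rotvec(m['attitude']).as_matrix().T
    return m['xyz']+d*((z-m['xyz'][2])/d[:,2])[:,None]
E
python3 - <<'E'
from h import *
m=camera_model("top"); z=np.load("top0.npz"); im=z['im']; P=cloud(m,z['d'])
off=np.array([190,195])-.375
c=ray(m,np.array([(150,77),(707,240),(636,507),(65,333)])/4+off,.066)[:,:2]
print(c.round(4),[round(np.linalg.norm(c[i]-c[(i+1)%4]),4) for i in range(4)],'ctr',c.mean(0))
ed=ray(m,np.array([(286,122),(212,376),(561,203),(489,458)])/4+off,.066)[:,:2]
print('open ctr',ed.mean(0),'width',np.linalg.norm(ed[:2].mean(0)-ed[2:].mean(0)))
# colour segmentation of boards
yv=(c[0]+c[3]-c[1]-c[2])/2; print('yaw',np.degrees(np.arctan2(yv[1],yv[0]))-90)
hsv=cv2.cvtColor(im,cv2.COLOR_RGB2HSV)
w=((hsv[...,1]<60)&(hsv[...,2]>130)).astype(np.uint8); w[:245]=0;w[290:]=0;w[:,:240]=0;w[:,330:]=0
v,u=np.nonzero(w); X=ray(m,np.c_[u,v],.030)[:,:2]; print('bar',len(u),rect(X))
x0=X.mean(0);_,_,vt=np.linalg.svd(X-x0); a=vt[0]*np.sign(vt[0][1]); print('bar pca',x0,np.degrees(np.arctan2(a[1],a[0]))-90)
t=(X-x0)@a; print('ends',x0+a*np.percentile(t,1),x0+a*np.percentile(t,99.5), t.min(),t.max())
C=c.mean(0); yu=yv/np.linalg.norm(yv); xu=np.array([yu[1],-yu[0]])
for p in [x0+a*t.max(), x0+a*t.min(),x0]: print('crate frame x,y',(p-C)@xu,(p-C)@yu)
o=get_obs(); print(R.from_rotvec(o['tool_rot']).as_matrix().round(3))
E
```

```text
[[ 0.5989  0.1714]
 [ 0.4953 -0.2003]
 [ 0.3215 -0.1534]
 [ 0.4282  0.2224]] [np.float64(0.386), np.float64(0.18), np.float64(0.3906), np.float64(0.1782)] ctr [0.46098123 0.01001273]
open ctr [0.46031133 0.01067723] width 0.18984031640617657
yaw -15.710656566357798
bar 662 (array([458.6,   7.5]), array([184.2,  27.3]), -18.95)
bar pca [0.45864625 0.0076377 ] -18.87520484444525
ends [ 0.42977321 -0.07681281] [0.4878834  0.09315317] -0.09225737337072913 0.09193644191140345
crate frame x,y 0.0034705988068813145 0.08887768518377381
crate frame x,y -0.006697583128134052 -0.09503525526448504
crate frame x,y -0.0016046338570451589 -0.0029185640028671026
[[-0.     0.364 -0.931]
 [ 0.002 -0.931 -0.364]
 [-1.    -0.002 -0.   ]]
```

```bash
python3 -m crank '[[[0.0146,0.0372,0,5],[0.0292,0.0744,0,10],[0.0438,0.1116,0,15],[0.0584,0.1488,0,20],[0.073,0.186,0,25]]]' 0.65 30
python3 -m crank '[[[0.0146,0.0372,0,5],[0.0292,0.0744,0,10],[0.0438,0.1116,0,15],[0.0584,0.1488,0,20],[0.073,0.186,0,25]]]'
python3 -m crank '[[[0.0146,0.0372,0,0],[0.0292,0.0744,0,0],[0.0438,0.1116,0,0],[0.0584,0.1488,0,0],[0.073,0.186,0,0]]]'
python3 -m crank '[[[0.0081,0.019,0,-0.3],[0.0081,0.019,0,-0.3],[0.0081,0.019,0,-0.3]]]'
python3 - <<'E'
from h import *
o=get_obs(); print(o['t'],o['tool_pos'],R.from_rotvec(o['tool_rot']).as_matrix().round(3).tolist(),o['opening'],o['q'])
m=camera_model("wrist"); im,d=get_image("wrist"); np.savez("w1.npz",im=im,d=d,xyz=m['xyz'],att=m['attitude']); cv2.imwrite("pics/w1.png",im[:,:,::-1]); print(m)
im,d=get_image("side"); cv2.imwrite("pics/s1.png",im[:,:,::-1])
E
```

```text
t: 0.52
tool_pos: [0.3007, -0.3941, 0.1967]
tool_rot: [1.742, 0.751, -1.742]
contact_force: [0.1, -0.1, -0.6]
opening: 0.0555
t: 0.93
tool_pos: [0.3736, -0.2081, 0.197]
tool_rot: [1.442, 1.04, -1.442]
contact_force: [1.3, -0.8, -0.5]
opening: 0.0557
t: 1.35
tool_pos: [0.4467, -0.022, 0.1972]
tool_rot: [1.445, 1.037, -1.444]
contact_force: [0.8, -0.8, -0.0]
opening: 0.055
t: 1.6
tool_pos: [0.4545, -0.0041, 0.1968]
tool_rot: [1.445, 1.037, -1.448]
contact_force: [0.6, 0.0, -0.4]
opening: 0.0555
1.6 [ 0.45448879 -0.0041045   0.19684549] [[-0.001, 0.947, -0.322], [-0.0, -0.322, -0.947], [-1.0, -0.001, 0.001]] 0.05554154426681438 [-1.72726253e-01 -3.74114292e-01  1.99259252e+00 -4.18572480e-04
  1.52434889e+00  1.55007582e-01]
{'fx': 362.6668837313478, 'fy': 362.6668837313478, 'cx': 283.1078858726668, 'cy': 210.04564739622214, 'xyz': array([0.48032676, 0.07170532, 0.37403159]), 'attitude': array([ 2.78717385, -0.4602422 , -0.07576716])}
```

View pics/w1.png

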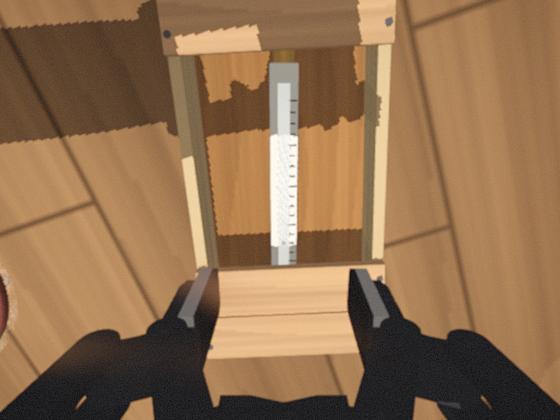

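View pics/s1.png

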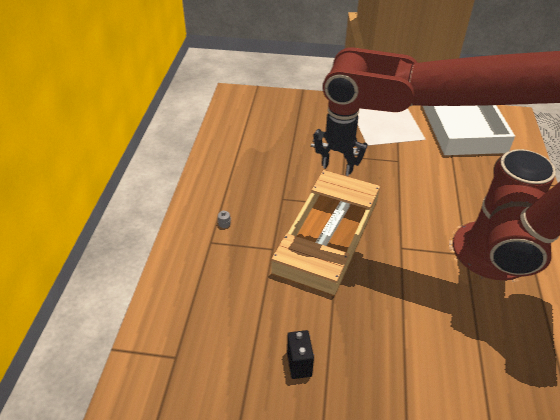

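```bash
python3 - <<'E'
from h import *
m=camera_model("wrist"); z=np.load("w1.npz"); m['xyz'],m['attitude']=z['xyz'],z['att']; P=cloud(m,z['d'])
pts=ray(m,[(270,64),(298.5,64),(271,245),(296.5,245)],.030); print(pts.round(4), 'depthpt',P[100,284],P[200,284])
C=np.array([.4607,.0103]); th=np.radians(-15.7); yu=np.array([-np.sin(th),np.cos(th)]); xu=np.array([np.cos(th),np.sin(th)])
for p in pts: print(((p[:2]-C)@xu).round(4),((p[:2]-C)@yu).round(4))
e=pts[:2,:2].mean(0); f=pts[2:,:2].mean(0); a=(e-f)/np.linalg.norm(e-f); print('yaw',np.degrees(np.arctan2(a[1],a[0]))-90,'mid',e-.112*a,'widths',np.linalg.norm(pts[0]-pts[1]),np.linalg.norm(pts[2]-pts[3]))
mid=e-.112*a; print('mid crate',(mid-C)@xu,(mid-C)@yu)
q=ray(m,[(165,54),(394,42),(196,268),(384,264)],.066)[:,:2]; print('edges',[((p-C)@xu*1000).round(1).tolist() for p in q],[((p-C)@yu*1000).round(1).tolist() for p in q])
E
```

```text
[[ 0.476   0.096   0.03  ]
 [ 0.4998  0.0879  0.03  ]
 [ 0.4192 -0.0682  0.03  ]
 [ 0.4442 -0.0766  0.03  ]] depthpt [0.47795109 0.06329506 0.03236803] [ 0.44764891 -0.02613917  0.03141635]
-0.0085 0.0866
0.0166 0.0853
-0.0187 -0.0868
0.0076 -0.0882
yaw -18.876085539456724 mid [ 0.45165863 -0.01403487] widths 0.025127706112199354 0.026325739659837973
mid crate -0.0021190232845794323 -0.025873580450340893
edges [-89.0, 89.7, -88.8, 88.5] [96.0, 95.0, -90.8, -96.0]
```

```bash
python3 - <<'E'
from h import *
m=camera_model("wrist"); z=np.load("w1.npz"); m['xyz'],m['attitude']=z['xyz'],z['att']; P=cloud(m,z['d'])
k=(P[...,2]>.12)&(z['d']>0.02)
v,u=np.nonzero(k); 
for lo,hi in [(0,280),(280,560)]:
    s=(u>=lo)&(u<hi)&(v<330); zz=P[v[s],u[s]]; i=np.argsort(zz[:,2])[:200]; print(s.sum(),zz[i[::20]].round(4).tolist())
E
python3 -m crank '[[[0,0,-0.035,0],[0,0,-0.075,0],[0,0,-0.115,0],[0,0,-0.15,0],[0,0,-0.17,0]]]'
python3 -m crank '[[[0,0,-0.006,0],[0,0,-0.006,0],[0,0,-0.006,0]]]'
```

```text
2752 [[0.4259, -0.0019, 0.2351], [0.4254, -0.0038, 0.2368], [0.4264, -0.0019, 0.2378], [0.4313, 0.0132, 0.2387], [0.4269, 0.0011, 0.2394], [0.4295, 0.0083, 0.2402], [0.4288, 0.0063, 0.2407], [0.4264, -0.0012, 0.2412], [0.4292, 0.0078, 0.2417], [0.4271, 0.0013, 0.2421]]
2748 [[0.4784, -0.0208, 0.2351], [0.4828, -0.0074, 0.2366], [0.4813, -0.0122, 0.2379], [0.4837, -0.0045, 0.2388], [0.4776, -0.0228, 0.2396], [0.4791, -0.0186, 0.2403], [0.4844, -0.0036, 0.2408], [0.4893, -0.0056, 0.2412], [0.4821, -0.0097, 0.2416], [0.4851, -0.0032, 0.2421]]
t: 2.12
tool_pos: [0.4512, -0.0059, 0.0229]
tool_rot: [1.447, 1.037, -1.455]
contact_force: [-0.3, 1.1, -0.4]
opening: 0.0554
t: 2.37
tool_pos: [0.4556, -0.006, 0.0226]
tool_rot: [1.45, 1.032, -1.448]
contact_force: [0.3, -0.8, 0.9]
opening: 0.0557
```

```bash
python3 - <<'E'
from h import *
o=get_obs(); print(o['t'],o['tool_pos'])
m=camera_model("wrist"); im,d=get_image("wrist"); np.savez("w2.npz",im=im,d=d,xyz=m['xyz'],att=m['attitude']); cv2.imwrite("pics/w2.png",im[:,:,::-1]); print(m['xyz'])
P=cloud(m,d); 
for v in (230,250,260,265,270,275,280,290): print(v,[(u,P[v,u].round(3).tolist()) for u in (195,205,365,372)])
im,d=get_image("side"); cv2.imwrite("pics/s2.png",cv2.resize(im[100:310,230:430],None,fx=3,fy=2.8)[:,:,::-1]); 
E
```

```text
2.3667 [ 0.45555253 -0.00596387  0.02258009]
[0.48121196 0.06976449 0.19981868]
230 [(195, [0.409, 0.014, 0.007]), (205, [0.415, 0.012, 0.007]), (365, [0.501, -0.017, 0.007]), (372, [0.505, -0.019, 0.006])]
250 [(195, [0.405, 0.003, 0.007]), (205, [0.41, 0.001, 0.006]), (365, [0.498, -0.029, 0.007]), (372, [0.502, -0.03, 0.007])]
260 [(195, [0.401, -0.003, 0.006]), (205, [0.407, -0.005, 0.007]), (365, [0.496, -0.036, 0.007]), (372, [0.5, -0.037, 0.007])]
265 [(195, [0.4, -0.006, 0.006]), (205, [0.406, -0.008, 0.007]), (365, [0.495, -0.039, 0.006]), (372, [0.499, -0.04, 0.007])]
270 [(195, [0.399, -0.009, 0.007]), (205, [0.429, 0.014, 0.067]), (365, [0.49, -0.007, 0.067]), (372, [0.498, -0.044, 0.006])]
275 [(195, [0.398, -0.012, 0.007]), (205, [0.429, 0.014, 0.071]), (365, [0.49, -0.007, 0.07]), (372, [0.497, -0.046, 0.008])]
280 [(195, [0.426, 0.015, 0.075]), (205, [0.43, 0.013, 0.075]), (365, [0.489, -0.007, 0.074]), (372, [0.491, -0.007, 0.076])]
290 [(195, [0.428, 0.015, 0.083]), (205, [0.431, 0.013, 0.082]), (365, [0.487, -0.007, 0.082]), (372, [0.49, -0.007, 0.083])]
```

View pics/w2.png

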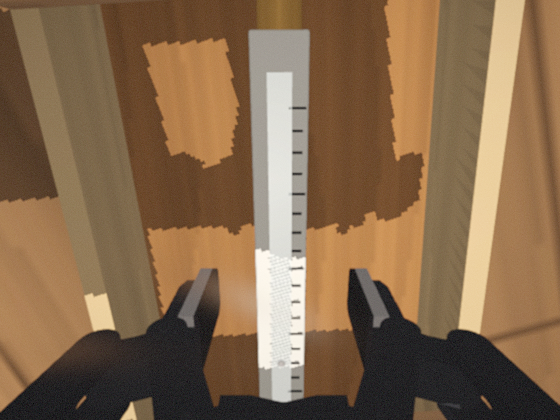

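View pics/s2.png

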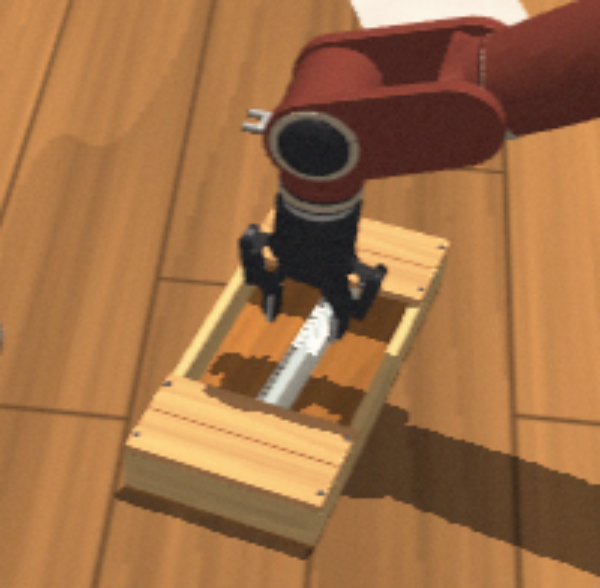

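```bash
python3 - <<'E'
from h import *
m=camera_model("side"); 
im,d=get_image("side"); t=im[165:265,280:380]; cv2.imwrite("pics/s3.png",cv2.resize(t,None,fx=6,fy=6,interpolation=cv2.INTER_CUBIC)[:,:,::-1])
P=cloud(m,d)
def proj(p):
    q=R.from_rotvec(m['attitude']).inv().apply(np.array(p)-m['xyz']); return [m['cx']+m['fx']*q[0]/q[2], m['cy']+m['fy']*q[1]/q[2]]
ax=np.array([.947,-.322,0]);al=np.array([.322,.947,0])
for h in (.0226,.03,.045,.065):
  for s in (-1,1):
    p=np.array([.4545,-.0041,h])+s*.031*ax
    uv=proj(p); print(h,s,np.round(uv,1),'zoom',((np.array(uv)-[280,165])*6).round())
E
```

```text
0.0226 -1 [340.4 229.3] zoom [362. 386.]
0.0226 1 [320.4 222.2] zoom [242. 343.]
0.03 -1 [340.6 227.6] zoom [363. 375.]
0.03 1 [320.5 220.5] zoom [243. 333.]
0.045 -1 [341.  223.9] zoom [366. 353.]
0.045 1 [320.9 216.8] zoom [245. 311.]
0.065 -1 [341.7 219. ] zoom [370. 324.]
0.065 1 [321.3 211.9] zoom [248. 281.]
```

View pics/s3.png

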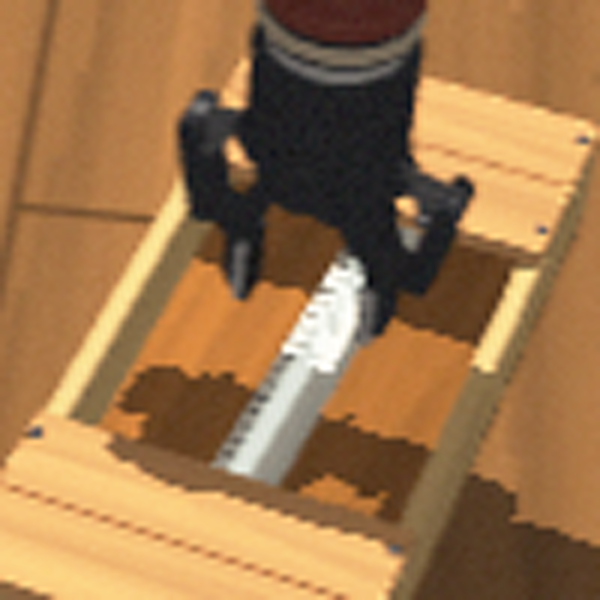

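```bash
python3 -m crank '[[[0,0,0,0],[0,0,0,0],[0,0,0,0],[0,0,0,0],[0,0,0,0]]]' 0.2 20
python3 - <<'E'
from h import *
o=get_obs(); print(o['t'],o['tool_pos'],o['opening'])
m=camera_model("wrist"); im,d=get_image("wrist"); cv2.imwrite("pics/w4.png",im[:,:,::-1]); print(m['xyz'])
P=cloud(m,d); k=(P[...,2]>.033)&(d>.02); k[330:]=0;k[:,:180]=0;k[:,400:]=0
v,u=np.nonzero(k); zz=P[v,u]; i=np.argsort(zz[:,2])[:100]; print(np.c_[u[i],v[i]][::10].tolist(),zz[i[::10]].round(3).tolist())
m=camera_model("side"); im,d=get_image("side"); t=im[165:265,280:380]; cv2.imwrite("pics/s4.png",cv2.resize(t,None,fx=6,fy=6,interpolation=cv2.INTER_CUBIC)[:,:,::-1])
E
```

```text
t: 2.93
tool_pos: [0.4548, -0.005, 0.0216]
tool_rot: [1.448, 1.034, -1.448]
contact_force: [0.8, 0.0, -0.3]
opening: 0.0167
2.9333 [ 0.45480757 -0.00501325  0.02155925] 0.0166587928928063
[0.48057197 0.07071443 0.19877367]
[[303, 155], [282, 196], [271, 189], [287, 266], [285, 85], [264, 274], [303, 278], [303, 279], [303, 286], [264, 287]] [[0.48, 0.041, 0.033], [0.465, 0.026, 0.033], [0.461, 0.031, 0.033], [0.455, -0.01, 0.033], [0.482, 0.072, 0.034], [0.448, 0.001, 0.056], [0.464, -0.006, 0.057], [0.463, -0.006, 0.058], [0.462, -0.009, 0.058], [0.446, -0.004, 0.059]]
```

View pics/w4.png

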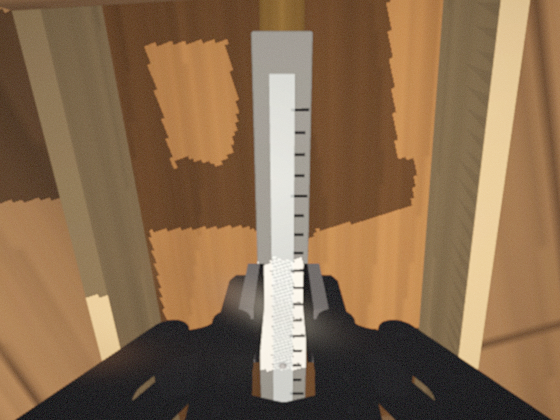

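View pics/s4.png

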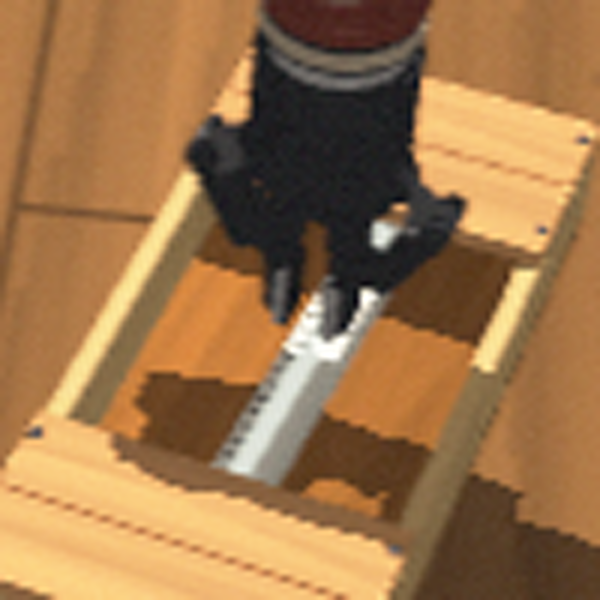

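```bash
python3 -m crank '[[[0,0,0,0],[0,0,0,0],[0,0,0,0],[0,0,0,0]]]' 0.5 20
python3 -m crank '[[[0,0,-0.007,0],[0,0,-0.014,0],[0,0,-0.02,0],[0,0,-0.02,0]]]'
python3 - <<'E'
from h import *
m=camera_model("wrist"); im,d=get_image("wrist"); cv2.imwrite("pics/w5.png",im[:,:,::-1]); print(m['xyz'])
P=cloud(m,d); k=(P[...,2]>.034)&(d>.02); k[330:]=0;k[:,:180]=0;k[:,400:]=0
v,u=np.nonzero(k); zz=P[v,u]; i=np.argsort(zz[:,2])[:100]; print(np.c_[u[i],v[i]][::10].tolist(),zz[i[::10]].round(3).tolist())
E
```

```text
t: 3.37
tool_pos: [0.4547, -0.005, 0.0214]
tool_rot: [1.448, 1.034, -1.449]
contact_force: [-1.0, -0.6, 0.4]
opening: 0.0429
t: 3.7
tool_pos: [0.453, -0.0048, -0.0008]
tool_rot: [1.447, 1.037, -1.451]
contact_force: [-0.0, 0.1, -0.2]
opening: 0.0426
[0.47948805 0.07081339 0.17642987]
[[333, 272], [333, 277], [234, 271], [234, 281], [332, 298], [332, 302], [333, 293], [234, 289], [333, 285], [334, 271]] [[0.475, -0.007, 0.035], [0.474, -0.009, 0.036], [0.435, 0.008, 0.037], [0.433, 0.003, 0.037], [0.471, -0.018, 0.037], [0.471, -0.02, 0.038], [0.472, -0.015, 0.038], [0.432, 0.001, 0.038], [0.473, -0.011, 0.039], [0.476, -0.005, 0.039]]
```

View pics/w5.png

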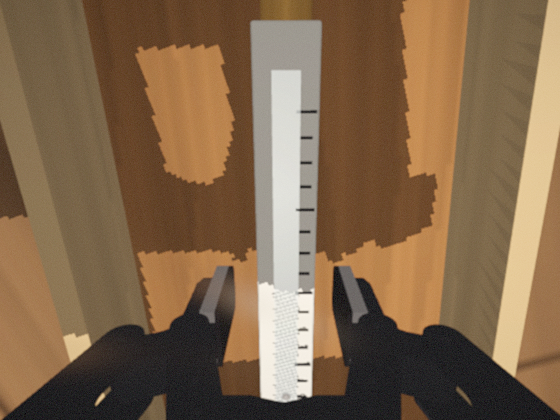

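```bash
python3 -m crank '[[[0,0,-0.006,0],[0,0,-0.012,0],[0,0,-0.016,0],[0,0,-0.016,0]]]'
python3 -m crank '[[[0,0,-0.002,0],[0,0,-0.004,0],[0,0,-0.004,0]]]'
python3 - <<'E'
from h import *
m=camera_model("wrist"); im,d=get_image("wrist"); cv2.imwrite("pics/w6.png",im[:,:,::-1]); print(m['xyz'])
P=cloud(m,d); 
for v in (265,270,275,280,285,290,300): print(v,[(u,P[v,u].round(3).tolist()) for u in (232,236,332,336)])
m=camera_model("side"); im,d=get_image("side"); t=im[165:265,280:380]; cv2.imwrite("pics/s6.png",cv2.resize(t,None,fx=6,fy=6,interpolation=cv2.INTER_CUBIC)[:,:,::-1])
E
```

```text
t: 4.08
tool_pos: [0.4537, -0.0049, -0.0159]
tool_rot: [1.447, 1.036, -1.45]
contact_force: [0.4, 0.1, -0.6]
opening: 0.043
t: 4.33
tool_pos: [0.4546, -0.005, -0.0189]
tool_rot: [1.448, 1.035, -1.449]
contact_force: [0.4, -0.1, -0.4]
opening: 0.0429
[0.48047419 0.07065914 0.15837055]
265 [(232, [0.433, 0.006, 0.007]), (236, [0.435, 0.005, 0.007]), (332, [0.477, -0.01, 0.006]), (336, [0.479, -0.01, 0.006])]
270 [(232, [0.437, 0.01, 0.023]), (236, [0.434, 0.003, 0.007]), (332, [0.476, -0.013, 0.005]), (336, [0.478, -0.002, 0.025])]
275 [(232, [0.437, 0.009, 0.024]), (236, [0.433, 0.0, 0.007]), (332, [0.475, -0.015, 0.005]), (336, [0.478, -0.003, 0.027])]
280 [(232, [0.436, 0.007, 0.024]), (236, [0.432, -0.002, 0.008]), (332, [0.475, -0.017, 0.007]), (336, [0.477, -0.006, 0.027])]
285 [(232, [0.436, 0.005, 0.026]), (236, [0.431, -0.005, 0.007]), (332, [0.474, -0.019, 0.007]), (336, [0.476, -0.007, 0.029])]
290 [(232, [0.434, 0.002, 0.025]), (236, [0.43, -0.007, 0.007]), (332, [0.474, -0.015, 0.018]), (336, [0.476, -0.009, 0.029])]
300 [(232, [0.433, -0.001, 0.027]), (236, [0.428, -0.013, 0.005]), (332, [0.472, -0.019, 0.021]), (336, [0.474, -0.013, 0.03])]
```

View pics/s6.png

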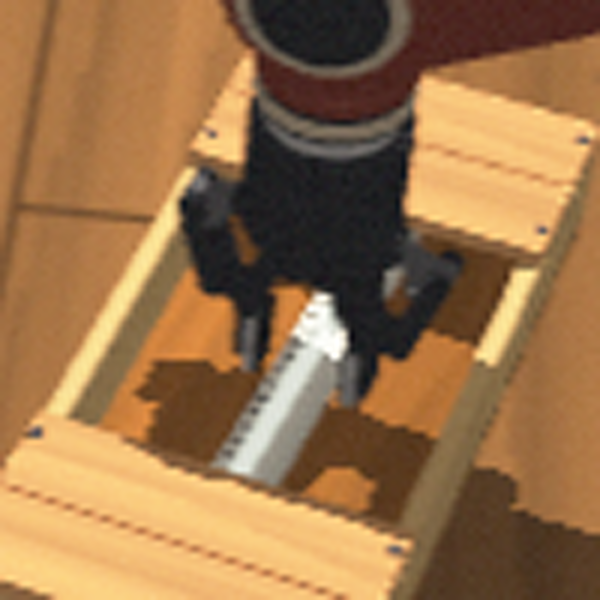

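View pics/w6.png

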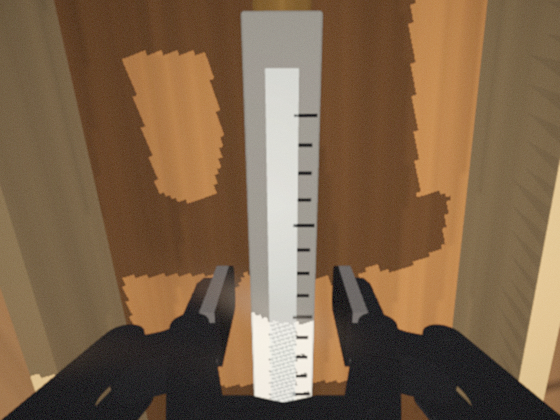

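```bash
python3 -m crank '[[[0,0,-0.004,0],[0,0,-0.004,0]]]'
python3 -m crank '[[[0,0,0,0],[0,0,0,0],[0,0,0,0],[0,0,0,0],[0,0,0,0]]]' 0.1 40
python3 -m crank '[[[0,0,0.003,0],[0,0,0.006,0],[0,0,0.006,0]]]'
python3 - <<'E'
from h import *
m=camera_model("wrist"); im,d=get_image("wrist"); cv2.imwrite("pics/w7.png",im[:,:,::-1]); print(m['xyz'])
P=cloud(m,d); 
for v in (30,60,120,200,250,300): print(v,[(u,P[v,u].round(3).tolist()) for u in (260,285,310)])
m=camera_model("side"); im,d=get_image("side"); t=im[165:265,280:380]; cv2.imwrite("pics/s7.png",cv2.resize(t,None,fx=6,fy=6,interpolation=cv2.INTER_CUBIC)[:,:,::-1])
E
```

```text
t: 4.6
tool_pos: [0.4544, -0.005, -0.0231]
tool_rot: [1.448, 1.035, -1.449]
contact_force: [0.0, -0.1, 0.7]
opening: 0.0424
t: 5.02
tool_pos: [0.4547, -0.005, -0.0226]
tool_rot: [1.448, 1.034, -1.448]
contact_force: [-0.2, -0.3, 0.3]
opening: 0.0255
t: 5.27
tool_pos: [0.4549, -0.0051, -0.0162]
tool_rot: [1.449, 1.034, -1.448]
contact_force: [-0.7, 0.3, -3.0]
opening: 0.0252
[0.48063307 0.07063628 0.16100537]
30 [(260, [0.48, 0.09, 0.037]), (285, [0.487, 0.087, 0.037]), (310, [0.494, 0.085, 0.037])]
60 [(260, [0.477, 0.081, 0.038]), (285, [0.484, 0.079, 0.037]), (310, [0.492, 0.076, 0.037])]
120 [(260, [0.47, 0.064, 0.037]), (285, [0.478, 0.062, 0.038]), (310, [0.486, 0.059, 0.037])]
200 [(260, [0.461, 0.038, 0.037]), (285, [0.469, 0.035, 0.037]), (310, [0.478, 0.032, 0.037])]
250 [(260, [0.454, 0.02, 0.038]), (285, [0.463, 0.017, 0.038]), (310, [0.472, 0.013, 0.036])]
300 [(260, [0.447, -0.0, 0.037]), (285, [0.456, -0.003, 0.037]), (310, [0.465, -0.007, 0.037])]
```

View pics/s7.png

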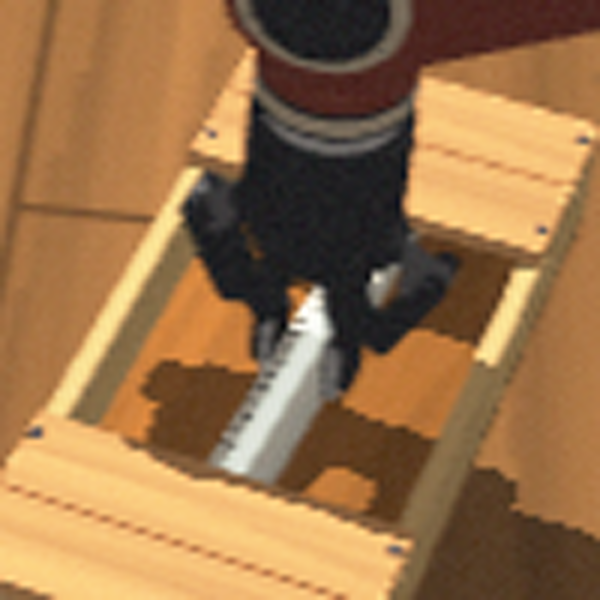

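View pics/w7.png

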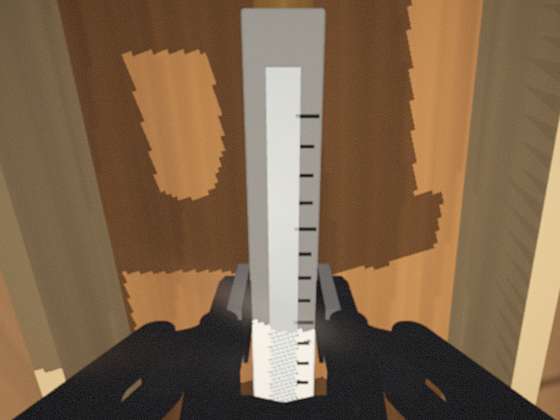

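```bash
python3 -m crank '[[[-0.0018,-0.0064,0,1],[-0.0036,-0.0129,0,2],[-0.0054,-0.0193,0,3.2],[-0.0054,-0.0193,0,3.2],[-0.0054,-0.0193,0,3.2]]]' 0.1 25
python3 -m crank '[[[0,0,0.004,0],[0,0,0.008,0],[0,0,0.012,0],[0,0,0.014,0],[0,0,0.014,0]]]'
python3 - <<'E'
from h import *
m=camera_model("top"); im,d=get_image("top"); t=im[195:335,190:380]; cv2.imwrite("pics/t8.png",cv2.resize(t,None,fx=4,fy=4,interpolation=cv2.INTER_CUBIC)[:,:,::-1])
m=camera_model("wrist"); im,d=get_image("wrist"); cv2.imwrite("pics/w8.png",im[:,:,::-1])
np.savez("w8.npz",im=im,d=d,xyz=m['xyz'],att=m['attitude'])
E
```

```text
t: 5.78
tool_pos: [0.4492, -0.0244, -0.0168]
tool_rot: [1.41, 1.066, -1.41]
contact_force: [0.6, -0.0, -3.0]
opening: 0.0252
t: 6.2
tool_pos: [0.4502, -0.0244, -0.0016]
tool_rot: [1.409, 1.065, -1.407]
contact_force: [0.7, 0.1, -2.8]
opening: 0.025
```

View pics/w8.png

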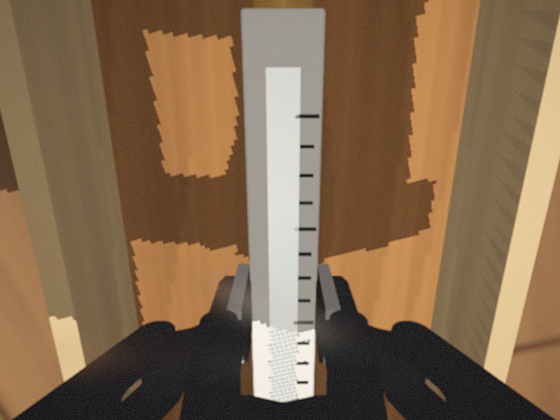

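View pics/t8.png

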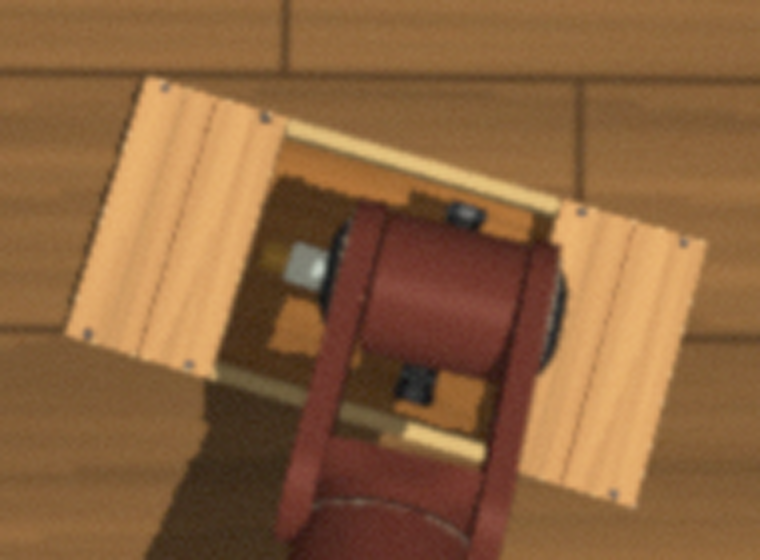

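```bash
python3 -m crank '[[[0,0,0.002,0],[0,0,0.004,0],[0,0,0.006,0],[0,0,0.007,0],[0,0,0.008,0]]]'
python3 -m crank '[[[0,0,0.0005,0],[0,0,0.001,0],[0,0,0.0015,0],[0,0,0.002,0]]]'
```

```text
t: 6.72
tool_pos: [0.449, -0.0242, 0.0047]
tool_rot: [1.409, 1.067, -1.408]
contact_force: [3.3, -1.1, -8.6]
opening: 0.0251
t: 7.05
tool_pos: [0.449, -0.0243, 0.0071]
tool_rot: [1.408, 1.067, -1.409]
contact_force: [2.0, -1.0, -10.6]
opening: 0.0249
```

```bash
python3 -m crank '[[[0,0,0.0007,0],[0,0,0.0014,0],[0,0,0.002,0],[0,0,0.002,0]]]' 0.1 22
python3 - <<'E'
from h import *
m=camera_model("wrist"); im,d=get_image("wrist"); cv2.imwrite("pics/w9.png",im[:,:,::-1])
P=cloud(m,d); 
for v in (30,60,120,200,250,300): print(v,[(u,P[v,u].round(3).tolist()) for u in (265,285,305)])
E
```

```text
t: 7.38
tool_pos: [0.449, -0.0245, 0.0093]
tool_rot: [1.408, 1.067, -1.409]
contact_force: [1.9, -2.2, -10.0]
opening: 0.0254
30 [(265, [0.47, 0.07, 0.071]), (285, [0.476, 0.068, 0.071]), (305, [0.481, 0.067, 0.073])]
60 [(265, [0.468, 0.062, 0.069]), (285, [0.473, 0.061, 0.07]), (305, [0.479, 0.059, 0.07])]
120 [(265, [0.463, 0.045, 0.068]), (285, [0.469, 0.044, 0.069]), (305, [0.475, 0.042, 0.07])]
200 [(265, [0.455, 0.02, 0.067]), (285, [0.462, 0.018, 0.068]), (305, [0.468, 0.016, 0.066])]
250 [(265, [0.449, 0.001, 0.065]), (285, [0.456, -0.001, 0.064]), (305, [0.463, -0.003, 0.065])]
300 [(265, [0.443, -0.021, 0.062]), (285, [0.45, -0.023, 0.063]), (305, [0.458, -0.025, 0.063])]
```

View pics/w9.png

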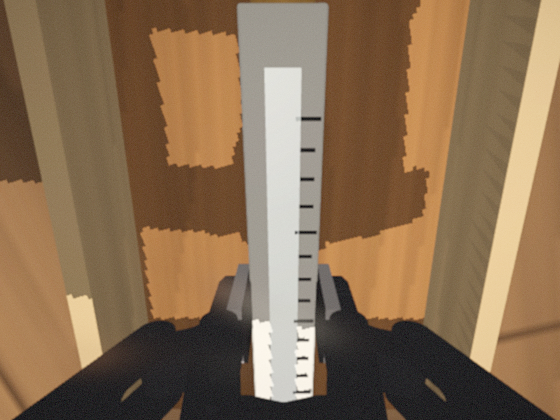

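```bash
python3 -m crank '[[[0,0,0.001,0],[0,0,0.002,0],[0,0,0.003,0],[0,0,0.004,0],[0,0,0.004,0]]]'
python3 -m crank '[[[0,0,0.001,0],[0,0,0.002,0],[0,0,0.003,0],[0,0,0.003,0]]]'
python3 - <<'E'
from h import *
m=camera_model("wrist"); im,d=get_image("wrist"); cv2.imwrite("pics/w10.png",im[:,:,::-1])
P=cloud(m,d); 
for v in (20,60,120,200,250,300): print(v,[(u,P[v,u].round(3).tolist()) for u in (265,285,305)])
E
```

```text
t: 7.85
tool_pos: [0.4491, -0.0244, 0.0135]
tool_rot: [1.408, 1.067, -1.409]
contact_force: [-0.4, -2.0, -10.0]
opening: 0.0252
t: 8.18
tool_pos: [0.4491, -0.0242, 0.0165]
tool_rot: [1.409, 1.067, -1.409]
contact_force: [-0.7, -1.2, -8.2]
opening: 0.0251
20 [(265, [0.471, 0.071, 0.09]), (285, [0.476, 0.069, 0.089]), (305, [0.481, 0.068, 0.089])]
60 [(265, [0.468, 0.062, 0.086]), (285, [0.473, 0.06, 0.088]), (305, [0.479, 0.059, 0.087])]
120 [(265, [0.463, 0.046, 0.084]), (285, [0.469, 0.045, 0.084]), (305, [0.475, 0.043, 0.083])]
200 [(265, [0.455, 0.021, 0.078]), (285, [0.462, 0.02, 0.08]), (305, [0.468, 0.017, 0.078])]
250 [(265, [0.45, 0.002, 0.074]), (285, [0.457, -0.0, 0.074]), (305, [0.464, -0.002, 0.075])]
300 [(265, [0.443, -0.021, 0.069]), (285, [0.45, -0.022, 0.071]), (305, [0.458, -0.024, 0.071])]
```

View pics/w10.png

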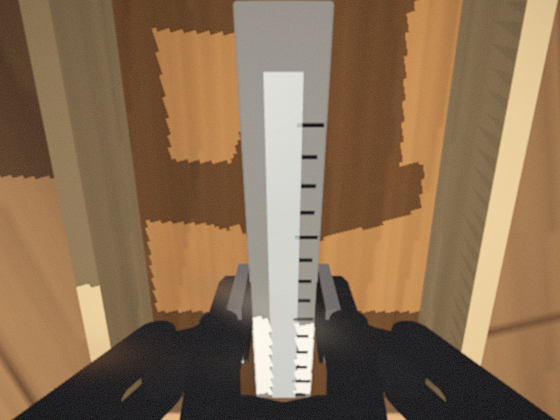

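```bash
python3 -m crank '[[[0,0,0.001,0],[0,0,0.002,0],[0,0,0.003,0],[0,0,0.003,0]]]'
python3 - <<'E'
from h import *
m=camera_model("wrist"); im,d=get_image("wrist"); cv2.imwrite("pics/w11.png",im[:,:,::-1])
P=cloud(m,d); k=[P[v,u] for v in range(15,300,5) for u in (268,285)]; k=np.array(k); s=(k[:,:2]-[.449,-.0244])@[.2706,.9627]; p=np.polyfit(s,k[:,2],1); print('slope deg',np.degrees(np.arctan(p[0])),'z at grip',p[1], 's max',s.max())
im,d=get_image("side"); t=im[150:280,270:400]; cv2.imwrite("pics/s11.png",cv2.resize(t,None,fx=4.6,fy=4.6,interpolation=cv2.INTER_CUBIC)[:,:,::-1])
E
```

```text
t: 8.57
tool_pos: [0.4492, -0.0242, 0.0195]
tool_rot: [1.409, 1.067, -1.409]
contact_force: [-1.5, -1.8, -9.5]
opening: 0.0251
slope deg 13.840822648033608 z at grip 0.07244424309678198 s max 0.09791789082556443
```

View pics/s11.png

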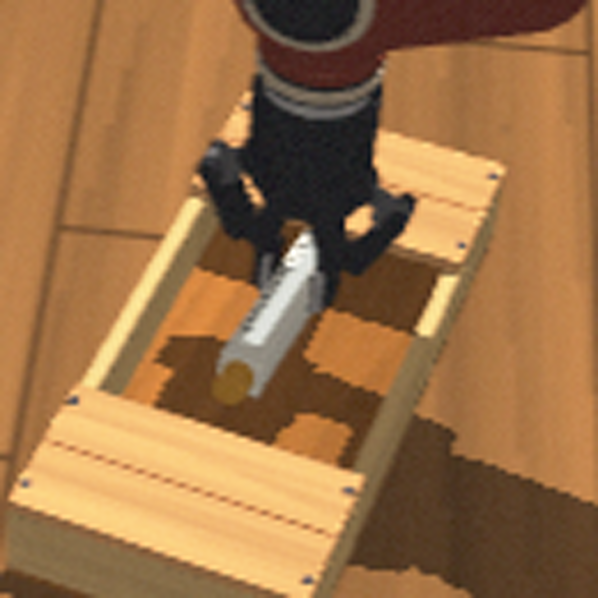

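```bash
python3 -m crank '[[[0.0022,0.0077,0.001,0],[0.0043,0.0154,0.0025,0],[0.0065,0.0231,0.004,0],[0.0087,0.0308,0.006,0],[0.0108,0.0385,0.008,0]]]'
python3 -m crank '[[[0.0022,0.0077,0.0015,0],[0.0043,0.0154,0.003,0],[0.0065,0.0231,0.005,0],[0.0087,0.0308,0.007,0],[0.0108,0.0385,0.009,0]]]'
python3 -m crank '[[[0.0022,0.0077,0.002,0],[0.0043,0.0154,0.004,0],[0.0043,0.0154,0.004,0]]]'
python3 - <<'E'
from h import *
m=camera_model("wrist"); im,d=get_image("wrist"); cv2.imwrite("pics/w12.png",im[:,:,::-1])
o=get_obs(); P=cloud(m,d); k=[P[v,u] for v in range(20,300,5) for u in (268,285)]; k=np.array(k); s=(k[:,:2]-o['tool_pos'][:2])@[.2706,.9627]; p=np.polyfit(s,k[:,2],1); print('slope deg',np.degrees(np.arctan(p[0])),'z at grip',p[1], 's max',s.max())
im,d=get_image("side"); t=im[150:280,270:400]; cv2.imwrite("pics/s12.png",cv2.resize(t,None,fx=4.6,fy=4.6,interpolation=cv2.INTER_CUBIC)[:,:,::-1])
E
```

```text
t: 9.08
tool_pos: [0.4615, 0.0151, 0.0287]
tool_rot: [1.409, 1.065, -1.406]
contact_force: [0.1, 1.0, -3.2]
opening: 0.0249
t: 9.5
tool_pos: [0.4712, 0.0535, 0.0367]
tool_rot: [1.409, 1.066, -1.408]
contact_force: [0.1, -0.4, -2.1]
opening: 0.0251
t: 9.75
tool_pos: [0.476, 0.0693, 0.0411]
tool_rot: [1.409, 1.067, -1.407]
contact_force: [0.2, -0.2, -2.4]
opening: 0.025
slope deg 13.452872019739416 z at grip 0.09369943585394606 s max 0.0975335238313013
```

View pics/s12.png

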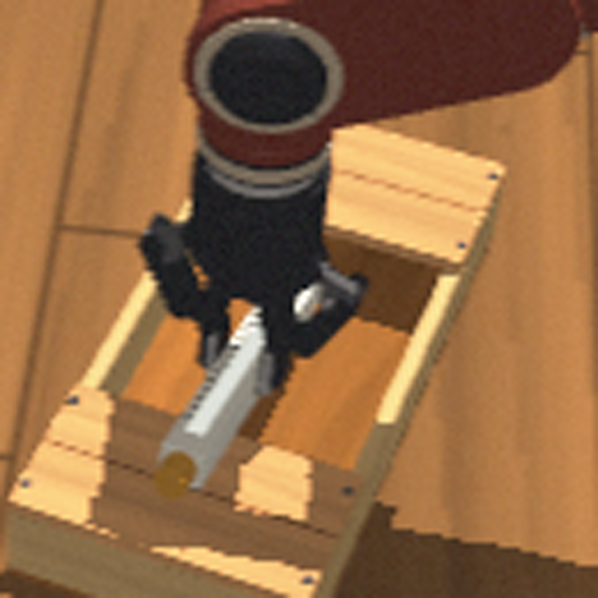

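```bash
python3 -m crank '[[[0,0,0.01,0],[0,0,0.02,0],[0,0,0.03,0],[0,0,0.04,0],[0,0,0.045,0]]]'
python3 -m crank '[[[-0.0031,-0.011,0,0],[-0.0062,-0.022,0,0],[-0.0093,-0.033,0,0],[-0.0124,-0.0443,0,0],[-0.0124,-0.0443,0,0]]]'
python3 - <<'E'
from h import *
m=camera_model("wrist"); im,d=get_image("wrist"); cv2.imwrite("pics/w13.png",im[:,:,::-1])
o=get_obs(); P=cloud(m,d); k=[P[v,u] for v in range(20,300,5) for u in (268,285)]; k=np.array(k); s=(k[:,:2]-o['tool_pos'][:2])@[.2706,.9627]; p=np.polyfit(s,k[:,2],1); print('slope deg',np.degrees(np.arctan(p[0])),'z at grip',p[1], 's max',s.max())
im,d=get_image("side"); t=im[130:280,250:400]; cv2.imwrite("pics/s13.png",cv2.resize(t,None,fx=4,fy=4,interpolation=cv2.INTER_CUBIC)[:,:,::-1])
im,d=get_image("top"); t=im[195:335,190:380]; cv2.imwrite("pics/t13.png",cv2.resize(t,None,fx=4,fy=4,interpolation=cv2.INTER_CUBIC)[:,:,::-1])
E
```

```text
t: 10.27
tool_pos: [0.4767, 0.0678, 0.0881]
tool_rot: [1.411, 1.064, -1.406]
contact_force: [-0.3, -0.2, -1.2]
opening: 0.0252
t: 10.68
tool_pos: [0.4615, 0.0215, 0.0845]
tool_rot: [1.409, 1.066, -1.412]
contact_force: [-0.2, 0.3, -2.4]
opening: 0.025
slope deg 13.282057230391771 z at grip 0.13766554355097796 s max 0.09604415223903193
```

View pics/s13.png

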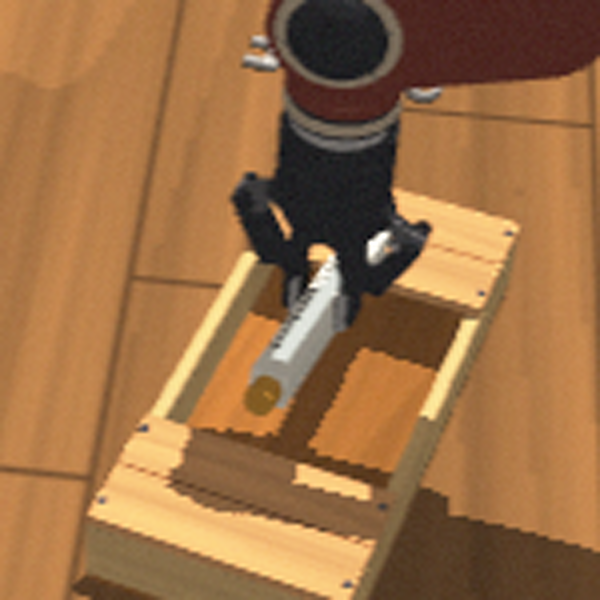

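View pics/t13.png

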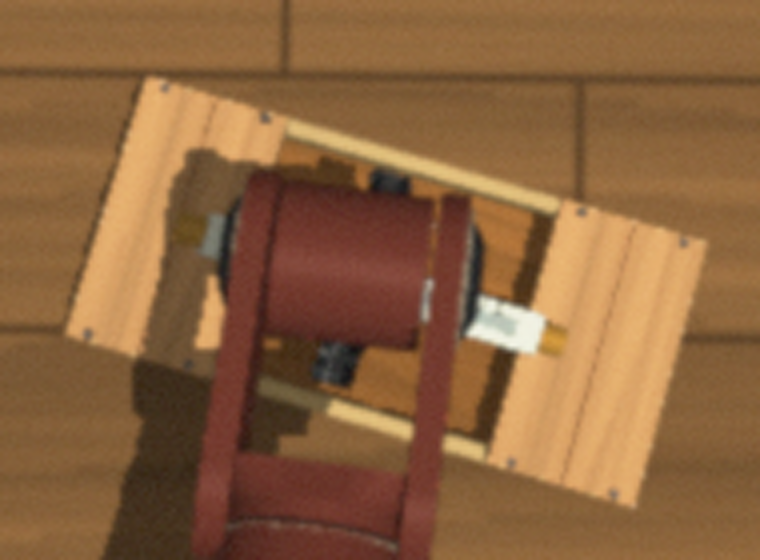

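```bash
python3 -m crank '[[[0,0,-0.006,0],[0,0,-0.011,0],[0,0,-0.014,0],[0,0,-0.017,0],[0,0,-0.02,0]]]'
python3 -m crank '[[[0,0,-0.002,0],[0,0,-0.004,0],[0,0,-0.006,0],[0,0,-0.008,0],[0,0,-0.01,0]]]'
python3 - <<'E'
from h import *
m=camera_model("wrist"); im,d=get_image("wrist"); cv2.imwrite("pics/w14.png",im[:,:,::-1])
o=get_obs(); P=cloud(m,d); k=[P[v,u] for v in range(20,300,5) for u in (268,285)]; k=np.array(k); s=(k[:,:2]-o['tool_pos'][:2])@[.2706,.9627]; p=np.polyfit(s,k[:,2],1); print('slope deg',np.degrees(np.arctan(p[0])),'z at grip',p[1], 's max',s.max())
E
```

```text
t: 11.25
tool_pos: [0.4629, 0.0242, 0.0652]
tool_rot: [1.409, 1.067, -1.408]
contact_force: [-0.2, 2.6, 2.9]
opening: 0.0252
t: 11.67
tool_pos: [0.4634, 0.0237, 0.0557]
tool_rot: [1.409, 1.066, -1.407]
contact_force: [0.3, 2.4, 1.7]
opening: 0.0248
slope deg 10.082703134431844 z at grip 0.10762022431666425 s max 0.09817105597917027
```

```bash
python3 -m crank '[[[0,0,-0.002,0],[0,0,-0.004,0],[0,0,-0.006,0],[0,0,-0.008,0],[0,0,-0.01,0]]]'
python3 -m crank '[[[0,0,-0.002,0],[0,0,-0.004,0],[0,0,-0.006,0],[0,0,-0.008,0],[0,0,-0.008,0]]]'
python3 - <<'E'
from h import *
m=camera_model("wrist"); im,d=get_image("wrist"); cv2.imwrite("pics/w15.png",im[:,:,::-1])
o=get_obs(); P=cloud(m,d); k=[P[v,u] for v in range(20,300,5) for u in (268,285)]; k=np.array(k); s=(k[:,:2]-o['tool_pos'][:2])@[.2706,.9627]; p=np.polyfit(s,k[:,2],1); print('slope deg',np.degrees(np.arctan(p[0])),'z at grip',p[1], 's max',s.max())
E
```

```text
t: 12.13
tool_pos: [0.463, 0.0238, 0.0453]
tool_rot: [1.409, 1.066, -1.408]
contact_force: [0.8, 3.3, 1.0]
opening: 0.0254
t: 12.55
tool_pos: [0.4627, 0.0238, 0.0384]
tool_rot: [1.408, 1.067, -1.41]
contact_force: [-3.1, 2.5, 9.4]
opening: 0.0249
slope deg -0.20075476004925621 z at grip 0.09145895568424366 s max 0.10053763140760873
```

```bash
python3 -m crank '[[[0,0,0,0],[0,0,0.002,0],[0,0,0.005,0],[0,0,0.01,0],[0,0,0.018,0]]]' 0.1 50
python3 -m crank '[[[0,0,0.012,0],[0,0,0.026,0],[0,0,0.04,0],[0,0,0.054,0],[0,0,0.068,0]]]'
python3 -m crank '[[[0,0,0.01,0],[0,0,0.018,0],[0,0,0.024,0],[0,0,0.026,0],[0,0,0.026,0]]]'
python3 -m crank '[[[0,0,0,0],[0,0,0,0],[0,0,0,0],[0,0,0,0],[0,0,0,0]]]'
python3 - <<'E'
from h import *
m=camera_model("wrist"); im,d=get_image("wrist"); cv2.imwrite("pics/w16.png",im[:,:,::-1])
o=get_obs(); print(o['t'],o['contact_force'],o['dq'].round(3));P=cloud(m,d); k=[P[v,u] for v in range(20,300,5) for u in (268,285)]; k=np.array(k); s=(k[:,:2]-o['tool_pos'][:2])@[.2706,.9627]; p=np.polyfit(s,k[:,2],1); print('slope deg',np.degrees(np.arctan(p[0])),'z at grip',p[1], 's max',s.max())
im,d=get_image("side"); cv2.imwrite("pics/s16.png",im[:,:,::-1])
im,d=get_image("top"); cv2.imwrite("pics/t16.png",im[:,:,::-1])
E
```

```text
t: 13.02
tool_pos: [0.4611, 0.0237, 0.054]
tool_rot: [1.407, 1.069, -1.412]
contact_force: [0.7, -0.1, -2.5]
opening: 0.025
t: 13.43
tool_pos: [0.4629, 0.0237, 0.125]
tool_rot: [1.409, 1.066, -1.408]
contact_force: [0.7, -0.8, -2.6]
opening: 0.0249
t: 13.85
tool_pos: [0.463, 0.0237, 0.1497]
tool_rot: [1.409, 1.066, -1.408]
contact_force: [-0.1, -0.7, -3.1]
opening: 0.0249
t: 14.27
tool_pos: [0.4626, 0.0238, 0.1489]
tool_rot: [1.408, 1.067, -1.409]
contact_force: [-0.1, 0.5, -2.8]
opening: 0.0246
14.3167 [-0.04373913 -0.51398214 -2.47681434] [ 0.001 -0.002 -0.001  0.    -0.002 -0.001]
slope deg 0.5152172838658896 z at grip 0.20177606689649435 s max 0.10053461686584596
```

View pics/s16.png

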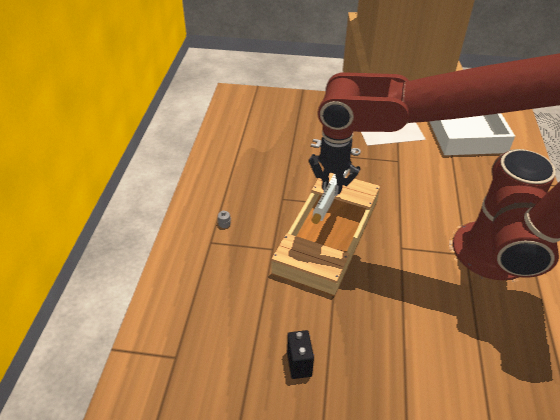

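View pics/t16.png

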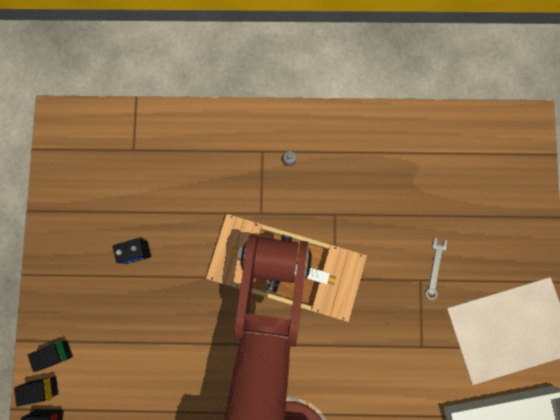

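View pics/w16.png

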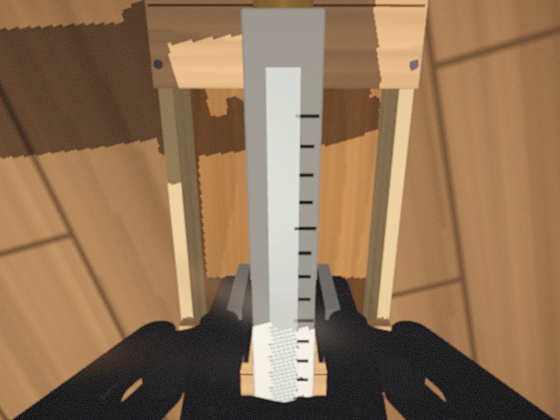

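```bash
python3 - <<'E'
from h import *
m=camera_model("top"); im,d=get_image("top"); P=cloud(m,d); print(P[275,316:336:3,2].round(3))
o=get_obs(); print(o['t'],o['tool_pos'],o['opening'],np.abs(o['dq']).max()); print(finish_job())
E
```

```text
[0.203 0.202 0.195 0.202 0.199 0.188 0.07 ]
14.4667 [0.46279909 0.02376038 0.14931414] 0.024929360356899816 0.0016595353308136841
the job is handed in; nothing more can be done
None
```

The flowmeter is out of the crate, and I handed the job in at 14.5 s with the gripper holding it level and still above the crate. `finish_job` gave no verdict.

**What I did:**
- Gripped the bar about 9 mm from its middle and raised it 6 mm.
- Slid it about 20 mm towards the crate's −y end and lined it up with the crate.
- Lifted it until the board's edge tipped it, then drew it out diagonally.
- Levelled it by resting its low end lightly on the −y board, then lifted it clear.

**Slant through the opening:** it reached 13.8°. I worked out the raised tip at about 89 mm and the low tip at about 27 mm.

**Contact with the wood:** at the readings I took, the wrist force stayed under 11 N. Most of the contact with the crate was around 8 N. The peak was about 12 N, when the bar came level on the boards. I did not measure the crate contact directly.

**Last checks:**

| Check | Reading |
|---|---|
| Tilt | 0.5° from level |
| Top of bar | about 0.20 m, in both the wrist and top cameras |
| Underside above the boards | about 110 mm |
| Wrist force | about 2.5 N, roughly the bar's own weight |
| Opening, joint speeds | 25 mm (steady), near zero |
| Pump, cassette, wrench | look unmoved from the first picture, by eye only |

**One disagreement:** the real fingertips were about 32–37 mm higher than the reported tool position. Both the wrist and side cameras showed this, and my first test close shut above the bar without touching it. I set heights from the cameras after that, so the reported tool z (down to −23 mm) does not match the real fingertip height.

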